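# Wedge the rocking slide hotplate until it stands firm

## Robot

A 7-joint arm with a two-finger parallel gripper is mounted at the origin on a cart in front of the work surface, level with it; the furniture and walls round the work are solid. World frame = base frame: x ahead of the robot, y to its left, z up, the work surface at z = 0. Lengths are in m, angles in rad, forces in N, time in s.
With the tool pointing down it reaches from about 0.4 to 0.875 m from the base axis. Payload 19.3 kg.
Tool frame: the origin (TCP) lies midway between the tips of the shut fingers; the grasp point (between the pads) lies 19 mm behind it; z points along the fingers, y is the line along which they close (so a half turn about z gives the same grasp; the last joint's range is limited). The gripper opens to 85 mm and grips with 20 to 120 N. Pads are 22 mm wide; open, the fingers measure 114 mm over their backs; the gripper's body (76 mm by 85 mm) begins 54 mm behind the grasp point. The pads swing forward as they close: fully open they stand 13 mm farther back than shut.
Start: joints at [1.156, 0.521, -0.036, 1.599, 0.021, 1.021, -0.113], TCP at [0.211, -0.588, 0.231] pointing down, gripper open.
Joint ranges: [-2.91, 2.91], [-0.3, 2.13], [-1.5, 1.42], [0.17, 2.43], [-1.26, 4.41], [0.16, 1.93], [-2.52, 2.52]. Speed limits (rad/s): [1.89, 1.89, 2.39, 2.39, 3.01, 3.01, 3.01].

## Interface

Orientations are given as [roll, pitch, yaw] about the fixed x, y, z axes, in that order (R = Rz(yaw) Ry(pitch) Rx(roll)).
In Python, from workcell import telemetry, grab_frame, calibration, bot, outline_of, landmark_of gives the robot as it stands. The module is installed in compiled form; this text tells all that it offers.
- The arm moves only by the shell command python3 -m inch 'ROWS' [FORCE]. ROWS is JSON, a list of rows, each a list of 7 numbers: the shift along the tool's x, y, z in m, then the turn, a rotation vector about the tool's x, y, z in rad, then the closure, from 0 (fully open) to 1 (shut). A call has 1 to 5 rows; each row shifts and turns the commanded pose from where the row before left it, along the tool's axes as they then stand; what a row does not reach is not made up. A row lasts 1/10 s, in which the tool goes at most 50 mm and 8.59 degrees, less where a joint would pass 70% of its speed; a pose out of reach is approached as far as the arm can. A call is refused whole if a number of a shift passes 0.05 or a number of a turn 0.15, either way. A call with a gripper value outside its range is refused whole. The fingers move at their own pace and stop on an object; FORCE is the grip in N (left out, the last holds). Time passes only in rows, so rows that do not move let the fingers close. It gives the time, the measured TCP pose, the force, the opening and the grip force at its end, in the units of the state.
- telemetry.observe(): the state, without advancing time (a new reading comes with each control period).
- grab_frame(name): name is "side" or "top" or "wrist"; returns the picture (480x640x3 uint8, red, green, blue); there is no depth.
- calibration(name): a dict with "fovy" (degrees; the focal length in pixels is half the picture's height over the tangent of half this angle, whatever the lens; pixels are square), "cx", "cy" (the principal point, pixels), "pose" (4x4, takes a point from camera to world coordinates). Camera axes: x right, y down, z forward; pixel columns grow to the right and rows downward; lengths in m; the calibration is good to about 2 mm. A picture is of the moment at which its call begins: read the wrist's pose just before it. calibration takes no time and is no camera call; for the wrist camera it gives the pose at the moment of the call.
- bot.job_done(): hands the job in; it is judged then, once.
Trained networks look in the newest picture that a camera, given by its name, has taken for a name from the list of things; names that differ only in an ending like _2 or _b are one class to them, and where a whole thing is asked for, a point or a joint stands for the part that bears it (a point fixed in the world has none). Each returns a list of dicts, best first, with "score" (0 to 1); they miss things now and then, are a little off and sometimes report something else, mostly with a low value. They report only what shows in the picture. A call takes as long as a camera call.
- outline_of(label, camera): "region" (480x640 bool, what is visible of it) and "rect" ([left, top, right, bottom] in pixels, round what is visible of it).
- landmark_of(label, camera): "xy" ([column, row] in pixels: a listed point, or the origin of a listed thing).
The state is a dict: "clock": time; "qpos": joint angles; "qd": joint speeds; "joint_efforts": joint torques, N m; "position": TCP position; "tool_rot": TCP orientation; "force": force on the tool from outside, world axes, zero at the start; "moment": the same for the moment, N m; "grip_width": finger opening in m; "finger_force": force on a finger pad.
Only numpy, scipy, OpenCV 4.12 (cv2) and the standard library are available. Lean on these libraries where they do the work, as an engineer would, in place of code of your own. Each camera call takes 0.05 s, during which the arm holds its last target. There are 200 camera calls.

## Task

The slide hotplate rocks because the foot at its front left corner (towards the robot, beside the printer) has lost its rubber pad: press down on that corner with the fingertips to feel it rock. Then push the grey wedge along the bench, thin end first, in under the bare foot until it is snug, and press the same corner again: it must no longer give, and the hotplate must stand level, where it stood. Do it all by pushing and pressing; lift nothing, and leave the pot and the timer where they are.

Things in the scene. Friction and masses are not known exactly. Their poses are not given: they have to be found in the camera images.
- hotplate: white slide hotplate, dark plate flush in its top, loose, about 2.4 kg: 190 mm deep (its x, from the front panel facing the robot to the back), 250 mm wide (its y, to the left), top 56 mm and housing's underside 18 mm above the bench. Origin under its centre at bench level. Feet at x +-75, y +-105 mm: three rubber ones, on which it rests level, and a bare stud at x -75, y +105. The slides are fixed
- corner (a point): point on the hotplate's flat top right above the bare stud, 20 mm inside its front and left edges, 56 mm above the bench. 2 to 4 N on it tips the hotplate over the diagonal of its two neighbouring feet until the stud meets the bench, 3.5 to 7 mm lower (0.03 to 0.06 rad)
- bare_foot (a point): point fixed to the hotplate at bench level, below the bare foot: a steel stud 12 mm across with a round end that stops 3.5 to 7 mm above the bench (differs each time)
- wedge: grey plastic levelling wedge on the bench before the hotplate, roughly aimed at the bare foot: 90 mm long (its x), 38 wide (y), 2 mm thick at the thin end (+x), 14 mm at the back (-x), flat below, an even ramp above, 50 g. Origin under its centre. It bears on the stud once its thin end is about 10 to 40 mm past it; snug when 4 N no longer moves it; much more force lifts the corner
- wedge_back (a point): centre of the wedge's upright back face (38 mm wide, 14 mm high), 6 mm above the bench: the face to push. Pushed at one point it swings aside; two fingertips some 20 mm apart on it keep it straight and can steer it
- wedge_tip (a point): middle of the wedge's thin end, 1 mm above the bench
- pot: bystander: specimen pot with screw lid, 49 mm across, 65 mm high; origin under its centre
- timer: bystander: white kitchen-type timer standing on its foot, 32 x 66 x 67 mm; origin under its centre

How it is judged:
By the outcome, as a careful person would: the job done as asked, in the order asked, and still so for the second after the job is handed in, with the robot touching nothing.
It also fails if it takes over 48 s, if anything falls off the work surface, if the arm or the gripper's body presses on something with over 40 N, if the wrist force passes 120 N, or if a joint passes its speed limit or range.

## Working session

There is one attempt and no reset: what is moved stays moved. The work goes in short steps, Python scripts to look and compute and a shell command to move; the robot and the scene stay as the last step left them, time stands still between calls to the robot, and variables do not carry over. Pictures are saved under pics/ and viewed, at most 10 in all, crops included, and the job is handed in when it is done.

```bash
mkdir -p pics; cat > h.py <<'E'
import numpy as np, cv2
from workcell import telemetry, grab_frame, calibration, bot, outline_of, landmark_of
def ray(cam,uv,z,c=None):
    c=c or calibration(cam); f=240/np.tan(np.radians(c["fovy"])/2); P=np.array(c["pose"])
    d=P[:3,:3]@np.array([(uv[0]-c["cx"])/f,(uv[1]-c["cy"])/f,1]); o=P[:3,3]
    return o+d*(z-o[2])/d[2]
def save(cam,n):
    im=grab_frame(cam); cv2.imwrite(f"pics/{n}.png",im[:,:,::-1]); return im
Z=dict(hotplate=0,corner=.056,bare_foot=0,wedge=0,wedge_back=.006,wedge_tip=.001,pot=0,timer=0)
def find(cam,names=Z,c=None):
    for n in names:
        r=landmark_of(n,cam)
        for d in r[:2]: print(cam,n,round(d["score"],2),np.round(d["xy"],1),np.round(ray(cam,d["xy"],Z[n],c)[:2],4))
E
python3 - <<'E'
from h import *
s=telemetry.observe(); print(s["clock"],s["position"],s["tool_rot"],s["force"])
for c in("top","side"):
    save(c,c+"0"); find(c); print(np.round(calibration(c)["pose"],2).tolist())
print(telemetry.observe()["clock"])
E
```

```text
0.0 [ 0.21111019 -0.58791464  0.23074194] [-3.14046089e+00  8.89404929e-05  3.44840034e-01] [-0.12052903  0.17388238 -0.64745345]
top hotplate 0.61 [296.9 197.1] [ 0.6244 -0.1668]
top corner 0.87 [245.1 233.8] [ 0.5336 -0.0764]
top bare_foot 0.65 [248.6 238.2] [ 0.5373 -0.0737]
top wedge 0.84 [243.  272.5] [ 0.4686 -0.0666]
top wedge_back 0.91 [243.7 295. ] [ 0.4243 -0.0715]
top wedge_back 0.57 [249.9 237.9] [ 0.5367 -0.0773]
top wedge_tip 0.59 [245.1 248.5] [ 0.5162 -0.0682]
top pot 0.88 [356.5 286.7] [ 0.4455 -0.2884]
top timer 0.57 [385.6 311.9] [ 0.3984 -0.3445]
[[0.02, -0.98, 0.21, 0.35], [-1.0, -0.02, 0.01, -0.23], [-0.0, -0.21, -0.98, 0.89], [0.0, 0.0, 0.0, 1.0]]
side hotplate 0.79 [259.9 252.8] [ 0.616  -0.1712]
side corner 0.75 [258.9 280.9] [ 0.5344 -0.0752]
side pot 0.71 [385.2 253.9] [ 0.4458 -0.2838]
side timer 0.92 [430.3 242.4] [ 0.398  -0.3519]
side timer 0.4 [386.9 251.1] [ 0.4469 -0.2915]
[[-0.83, -0.35, 0.44, 0.14], [-0.56, 0.52, -0.65, 0.34], [0.0, -0.78, -0.63, 0.59], [0.0, 0.0, 0.0, 1.0]]
0.9
```

View picture.

View pics/top0.png

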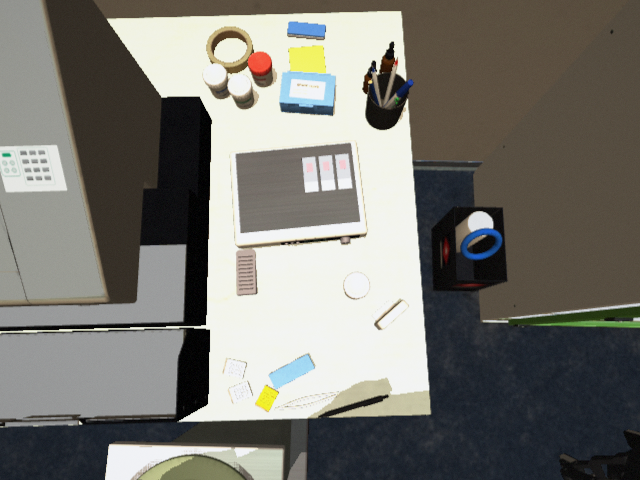

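View pics/side0.png

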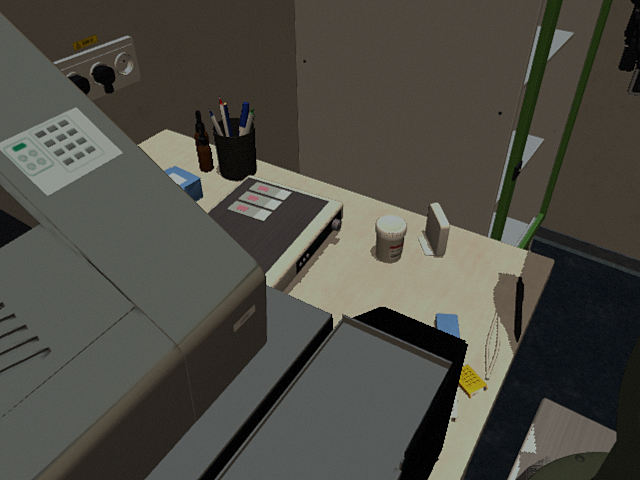

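```bash
python3 - <<'E'
from h import *
grab_frame("top")
for n,z in(("hotplate",.056),("wedge",.008)):
    m=outline_of(n,"top")[0]["region"].astype(np.uint8)
    c=max(cv2.findContours(m,0,2)[0],key=cv2.contourArea)[:,0]
    w=np.array([ray("top",p,z)[:2] for p in c]).astype(np.float32)
    r=cv2.minAreaRect(w); print(n,r,np.round(cv2.boxPoints(r),3).tolist())
for p in((210,300),(210,240),(211,150),(208,325)): print(p,np.round(ray("top",p,0),3))
for p in((185,300),(187,240),(160,100)):print(p,[np.round(ray("top",p,z)[:2],3).tolist() for z in(0.05,.1,.15,.2)])
c=calibration("wrist");print(np.round(c["pose"],3).tolist(),c["fovy"])
E
```

```text
hotplate ((0.6115319728851318, -0.17078803479671478), (0.2036484181880951, 0.24804149568080902), 6.704733848571777) [[0.4959999918937683, -0.05999999865889549], [0.5249999761581421, -0.3059999942779541], [0.7269999980926514, -0.28200000524520874], [0.6980000138282776, -0.035999998450279236]]
wedge ((0.46990659832954407, -0.07363943010568619), (0.08829973638057709, 0.03861382603645325), 3.5029211044311523) [[0.42500001192092896, -0.05700000002980232], [0.4269999861717224, -0.09600000083446503], [0.5149999856948853, -0.09000000357627869], [0.5130000114440918, -0.052000001072883606]]
(210, 300) [ 0.414 -0.006  0.   ]
(210, 240) [0.532 0.003 0.   ]
(211, 150) [0.723 0.015 0.   ]
(208, 325) [ 0.366 -0.006  0.   ]
(185, 300) [[0.409, 0.027], [0.405, 0.012], [0.402, -0.003], [0.398, -0.018]]
(187, 240) [[0.521, 0.033], [0.51, 0.018], [0.5, 0.002], [0.49, -0.013]]
(160, 100) [[0.806, 0.111], [0.779, 0.091], [0.752, 0.071], [0.724, 0.051]]
[[0.337, -0.896, -0.29, 0.285], [-0.942, -0.32, -0.104, -0.561], [0.0, 0.308, -0.951, 0.374], [0.0, 0.0, 0.0, 1.0]] 67.0706609196927
```

```bash
python3 -m inch '[[0,0,0,0,0,0.125,1],[0,0,0,0,0,0.125,1],[0.025,-0.032,0,0,0,0,1],[0.025,-0.032,0,0,0,0,1],[0.025,-0.032,0,0,0,0,1]]' 40
python3 -m inch '[[0.025,-0.032,0,0,0,0,1],[0.025,-0.032,0,0,0,0,1],[0.025,-0.032,0,0,0,0,1],[0.025,-0.032,0,0,0,0,1],[0.025,-0.032,0,0,0,0,1]]'
python3 -m inch '[[0.025,-0.032,0,0,0,0,1],[0.025,-0.032,0,0,0,0,1],[0.025,-0.032,0,0,0,0,1],[0.025,-0.032,0,0,0,0,1],[0.025,-0.032,0,0,0,0,1]]'
python3 -m inch '[[0.022,-0.032,0.02,0,0,0,1],[0.022,-0.032,0.02,0,0,0,1],[0,0,0.02,0,0,0,1],[0,0,0.02,0,0,0,1],[0,0,0,0,0,0,1]]'
```

```text
clock: 1.55
position: [0.2774, -0.4842, 0.2312]
tool_rot: [-3.142, -0.0, 0.094]
force: [1.1, -0.0, -0.2]
grip_width: 0.0121
finger_force: 0.0
clock: 2.05
position: [0.3868, -0.313, 0.2315]
tool_rot: [3.141, -0.0, 0.095]
force: [0.3, -0.4, -0.1]
grip_width: 0.0003
finger_force: 0.0
clock: 2.55
position: [0.4962, -0.1418, 0.2315]
tool_rot: [3.141, -0.0, 0.095]
force: [1.0, -0.5, -0.0]
grip_width: -0.0001
finger_force: 0.0
clock: 3.05
position: [0.532, -0.0751, 0.1493]
tool_rot: [-3.141, 0.004, 0.095]
force: [-1.0, -0.3, 0.0]
grip_width: -0.0002
finger_force: 0.0
```

```bash
python3 - <<'E'
from h import *
c=calibration("wrist"); save("wrist","w1"); find("wrist",["corner","bare_foot","wedge","wedge_back","wedge_tip","hotplate"],c)
grab_frame("top"); find("top",["corner"])
print(telemetry.observe()["position"])
E
```

```text
wrist corner 0.68 [318.1 239.5] [ 0.5332 -0.0749]
wrist bare_foot 0.57 [534.4 331.2] [ 0.4447 -0.2844]
wrist wedge 0.78 [308.4 288.5] [ 0.4684 -0.0725]
wrist wedge_back 0.34 [535.7 334.5] [ 0.4449 -0.2821]
wrist hotplate 0.75 [451.3 124.6] [ 0.617  -0.1699]
top corner 0.72 [242.  231.5] [ 0.5379 -0.0703]
[ 0.53336692 -0.07562988  0.15185014]
```

View pics/w1.png

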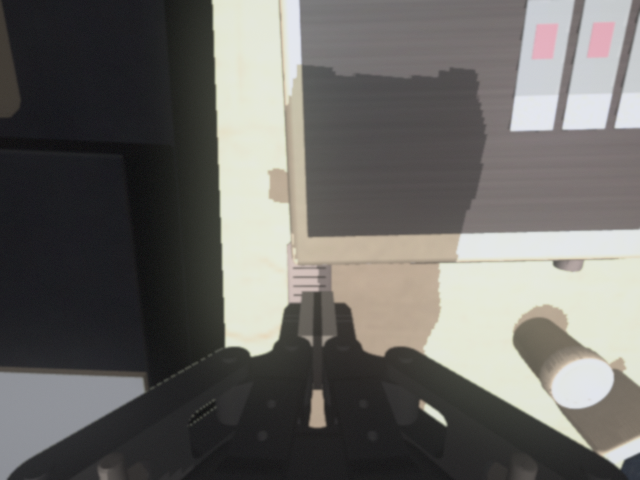

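The wrist view shows the top's front-left vertex at about (297,264) and the corner point at (318,240), right below the TCP. The wedge is at (310,275), under the fingers. I'll press now.

```bash
python3 - <<'E'
from h import *
for p in((297,264),(640,257),(283,0)): print(ray("wrist",p,.056))
E
python3 -m inch '[[0,0,0.03,0,0,0,1],[0,0,0.03,0,0,0,1],[0,0,0.02,0,0,0,1],[0,0,0.008,0,0,0,1],[0,0,0,0,0,0,1]]'
python3 -m inch '[[0,0,0.002,0,0,0,1],[0,0,0.002,0,0,0,1],[0,0,0,0,0,0,1]]'
python3 -m inch '[[0,0,0.002,0,0,0,1],[0,0,0,0,0,0,1]]'
python3 -m inch '[[0,0,0.002,0,0,0,1],[0,0,0,0,0,0,1]]'
```

```text
[ 0.51461297 -0.06230334  0.056     ]
[ 0.54234741 -0.30246873  0.056     ]
[ 0.67552775 -0.04199953  0.056     ]
clock: 4.0
position: [0.5329, -0.0754, 0.0628]
tool_rot: [-3.141, 0.001, 0.095]
force: [0.6, -1.0, 0.6]
grip_width: -0.0002
finger_force: 0.0
clock: 4.3
position: [0.5335, -0.0755, 0.0598]
tool_rot: [3.141, -0.001, 0.095]
force: [-0.1, 0.5, -0.4]
grip_width: 0.0003
finger_force: 0.0
clock: 4.5
position: [0.5332, -0.0754, 0.0574]
tool_rot: [-3.142, -0.0, 0.095]
force: [0.1, 0.4, 0.5]
grip_width: 0.0003
finger_force: 0.0
clock: 4.7
position: [0.5333, -0.0755, 0.0552]
tool_rot: [3.142, -0.0, 0.095]
force: [1.1, -0.9, 1.0]
grip_width: -0.0001
finger_force: 0.7
```

```bash
python3 -m inch '[[0,0,0.001,0,0,0,1],[0,0,0,0,0,0,1]]' | egrep 'posi|force:'
python3 -m inch '[[0,0,0.001,0,0,0,1],[0,0,0,0,0,0,1]]' | egrep 'posi|force:'
python3 -m inch '[[0,0,0.001,0,0,0,1],[0,0,0,0,0,0,1]]' | egrep 'posi|force:'
python3 -m inch '[[0,0,0.001,0,0,0,1],[0,0,0,0,0,0,1]]' | egrep 'posi|force:'
```

```text
position: [0.533, -0.0754, 0.0542]
force: [-0.4, 0.6, 1.9]
finger_force: 1.1
position: [0.533, -0.0754, 0.0532]
force: [-1.7, 0.3, 2.6]
finger_force: 1.2
position: [0.533, -0.0754, 0.0523]
force: [-2.6, 0.9, 4.9]
finger_force: 2.9
position: [0.533, -0.0753, 0.0518]
force: [-7.9, 2.2, 18.0]
finger_force: 9.3
```

```bash
python3 -m inch '[[0,0,-0.003,0,0,0,1],[0,0,-0.01,0,0,0,1],[0,0,-0.03,0,0,0,1],[0,0,-0.04,0,0,0,1],[0,0,-0.03,0,0,0,1]]'
python3 -m inch '[[-0.043,-0.005,0,0,0,0,0.86],[-0.043,-0.005,0,0,0,0,0.86],[-0.043,-0.005,0,0,0,0.035,0.86],[0,0,0,0,0,0,0.86],[0,0,0,0,0,0,0.86]]'
python3 - <<'E'
from h import *
c=calibration("wrist"); save("wrist","w2"); find("wrist",["corner","wedge","wedge_back","wedge_tip","hotplate"],c)
m=outline_of("wedge","wrist")[0]["region"].astype(np.uint8)
k=max(cv2.findContours(m,0,2)[0],key=cv2.contourArea)[:,0]
r=cv2.minAreaRect(np.array([ray("wrist",p,.008,c)[:2] for p in k]).astype(np.float32)); print(r)
grab_frame("top"); find("top",["corner","hotplate","wedge","wedge_back"])
E
```

```text
clock: 6.0
position: [0.5334, -0.0755, 0.1668]
tool_rot: [3.141, -0.001, 0.095]
force: [0.6, -0.7, 1.5]
grip_width: 0.0001
finger_force: 0.0
clock: 6.5
position: [0.4034, -0.0729, 0.1651]
tool_rot: [3.141, -0.001, 0.06]
force: [0.7, -0.0, 0.4]
grip_width: 0.0123
finger_force: 0.0
wrist corner 0.64 [333.7  37.7] [ 0.5319 -0.075 ]
wrist wedge 0.83 [323.4 139.8] [ 0.468  -0.0737]
wrist wedge_back 0.95 [325.1 193.5] [ 0.4248 -0.0778]
wrist wedge_back 0.48 [569. 186.] [ 0.443  -0.2813]
wrist wedge_tip 0.95 [321.8  76. ] [ 0.5158 -0.0694]
((0.46821898221969604, -0.07393833994865417), (0.09041398018598557, 0.038078512996435165), 5.638264179229736)
top corner 0.59 [242.4 233.3] [ 0.5345 -0.0713]
top hotplate 0.56 [298.4 194.5] [ 0.63   -0.1697]
top wedge 0.78 [243.4 272.7] [ 0.4682 -0.0674]
top wedge_back 0.7 [242.5 293.3] [ 0.4275 -0.069 ]
top wedge_back 0.62 [241.3 272. ] [ 0.4687 -0.0643]
```

View pics/w2.png

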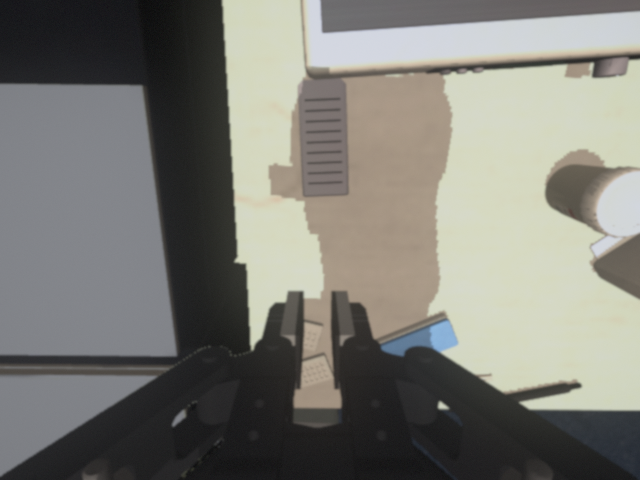

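```bash
python3 -m inch '[[0,0,0.03,0,0,0.06,0.86],[0,0.004,0.04,0,0,0,0.86],[0,0,0.04,0,0,0,0.86],[0,0,0.03,0,0,0,0.86],[0,0,0.012,0,0,0,0.86]]'
python3 -m inch '[[0,0,0.008,0,0,0,0.86],[0,0,0,0,0,0,0.86]]'
```

```text
clock: 7.6
position: [0.4022, -0.0765, 0.0099]
tool_rot: [-3.141, 0.003, 0.0]
force: [0.4, 0.2, 0.3]
grip_width: 0.0118
finger_force: 0.0
clock: 7.8
position: [0.4031, -0.0766, 0.0038]
tool_rot: [-3.141, 0.001, -0.0]
force: [-0.2, 0.4, -0.2]
grip_width: 0.0116
finger_force: 0.0
```

```bash
python3 -m inch '[[0.005,0,0,0,0,0,0.86],[0.005,0,0,0,0,0,0.86],[0.005,0,0,0,0,0,0.86],[0.005,0,0,0,0,0,0.86],[0,0,0,0,0,0,0.86]]'
python3 - <<'E'
from h import *
c=calibration("wrist"); save("wrist","w3"); find("wrist",["wedge_back","wedge_tip","wedge"],c)
grab_frame("top"); find("top",["corner","wedge"])
m=outline_of("wedge","top")[0]["region"].astype(np.uint8)
k=max(cv2.findContours(m,0,2)[0],key=cv2.contourArea)[:,0]
print(cv2.minAreaRect(np.array([ray("top",p,.008)[:2] for p in k]).astype(np.float32)))
E
```

```text
clock: 8.3
position: [0.4244, -0.0767, 0.0046]
tool_rot: [-3.142, -0.001, -0.0]
force: [-0.4, -0.6, 0.1]
grip_width: 0.0116
finger_force: 0.0
wrist wedge_back 0.73 [319.4 283.8] [ 0.4368 -0.077 ]
wrist wedge 0.73 [314.1 178.9] [ 0.4806 -0.0749]
top corner 0.84 [243.8 233.1] [ 0.5349 -0.0739]
top wedge 0.42 [246.  265.7] [ 0.4821 -0.0717]
((0.5014628767967224, -0.09050677716732025), (0.033761922270059586, 0.0058740898966789246), 3.0291600227355957)
```

View pics/w3.png

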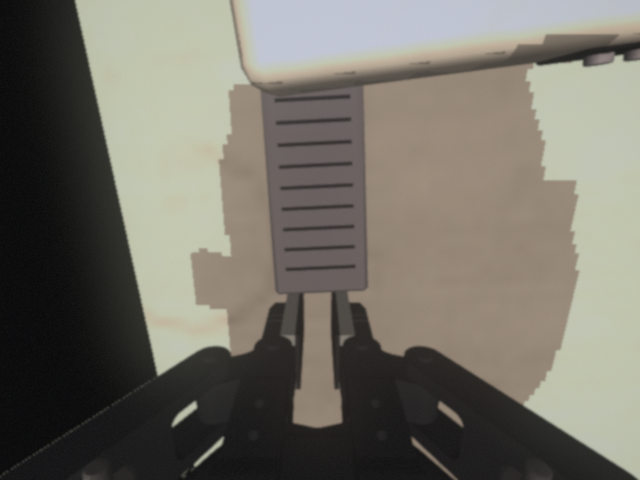

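```bash
python3 -m inch '[[0.004,0,0,0,0,0,0.86],[0.004,0,0,0,0,0,0.86],[0.004,0,0,0,0,0,0.86],[0,0,0,0,0,0,0.86]]'|egrep 'clock|posi|force:'
python3 - <<'E'
from h import *
c=calibration("wrist"); grab_frame("wrist"); find("wrist",["wedge_back","wedge"],c)
m=outline_of("wedge","wrist")[0]["region"].astype(np.uint8)
k=max(cv2.findContours(m,0,2)[0],key=cv2.contourArea)[:,0]
print(cv2.boxPoints(cv2.minAreaRect(k)).tolist())
p=cv2.approxPolyDP(k,6,True)[:,0]; print(p.tolist(),[np.round(ray("wrist",q,.013,c)[:2],4).tolist() for q in p])
E
```

```text
clock: 9.1
position: [0.4361, -0.0767, 0.0043]
force: [-0.5, -0.1, 1.3]
finger_force: 0.0
wrist wedge_back 0.72 [319.8 287.9] [ 0.4467 -0.0771]
wrist wedge 0.75 [317.8 180.8] [ 0.4916 -0.0763]
[[271.6446838378906, 128.18775939941406], [371.9760437011719, 125.93312072753906], [375.7358093261719, 293.24188232421875], [275.4044494628906, 295.49652099609375]]
[[371, 126], [272, 140], [278, 292], [367, 291]] [[0.513, -0.0951], [0.5083, -0.0599], [0.4483, -0.06], [0.4487, -0.0963]]
```

```bash
for i in 1; do python3 -m inch '[[0.002,0,0,0,0,0,0.86],[0.001,0,0,0,0,0,0.86],[0,0,0,0,0,0,0.86]]'|egrep 'posi|force:'; done
```

```text
position: [0.4385, -0.0767, 0.0043]
force: [-1.1, 0.1, -0.6]
finger_force: 0.0
```

```bash
python3 -m inch '[[0.002,0,0,0,0,0,0.86],[0.001,0,0,0,0,0,0.86],[0,0,0,0,0,0,0.86]]'|egrep 'posi|force:'
python3 -m inch '[[0.001,0,0,0,0,0,0.86],[0.001,0,0,0,0,0,0.86],[0,0,0,0,0,0,0.86]]'|egrep 'posi|force:'
python3 -m inch '[[0.001,0,0,0,0,0,0.86],[0.001,0,0,0,0,0,0.86],[0,0,0,0,0,0,0.86]]'|egrep 'posi|force:'
```

```text
position: [0.4412, -0.0767, 0.0043]
force: [-2.3, -0.4, 0.1]
finger_force: 0.9
position: [0.4431, -0.0768, 0.0042]
force: [-3.7, 0.0, 1.5]
finger_force: 2.1
position: [0.4446, -0.0768, 0.0042]
force: [-6.2, 0.3, 3.1]
finger_force: 3.3
```

```bash
python3 -m inch '[[0,0,0,0,0,0,0.86],[0,0,0,0,0,0,0.86]]'|egrep 'posi|force:'
python3 - <<'E'
from h import *
for i in range(3):
    c=calibration("wrist"); grab_frame("wrist"); s=telemetry.observe(); print(s["position"],s["force"])
    if i<2: find("wrist",["wedge_back","corner"],c)
grab_frame("top"); find("top",["corner","hotplate"])
E
```

```text
position: [0.4446, -0.0768, 0.0042]
force: [-5.8, -0.5, 2.8]
finger_force: 3.3
[ 0.44460084 -0.07680559  0.00420049] [-7.15601817  0.86645764  2.53617882]
wrist wedge_back 0.77 [319.4 288.9] [ 0.4549 -0.0771]
wrist corner 0.86 [313.5  79.9] [ 0.5323 -0.0753]
[ 0.44464678 -0.07676113  0.00422193] [-6.35277287 -0.37837575  4.00535545]
wrist wedge_back 0.75 [320.8 288.8] [ 0.4549 -0.0777]
wrist corner 0.89 [314.7  81.4] [ 0.532  -0.0756]
[ 0.44465014 -0.07682621  0.00421786] [-6.53849636 -0.13516807  3.04069115]
top corner 0.73 [245.9 232.5] [ 0.5361 -0.0777]
top corner 0.63 [245.7 240.3] [ 0.5213 -0.0782]
top hotplate 0.7 [297.2 197.6] [ 0.6234 -0.1675]
```

```bash
python3 -m inch '[[-0.005,0,0,0,0,0,0.86],[-0.012,0,0,0,0,0,0.86],[0,0,-0.03,0,0,0,0.86],[0,0,-0.04,0,0,0,1],[0,0,-0.04,0,0,0,1]]'|egrep 'posi|force:'
python3 -m inch '[[0.04,0,0,0,0,0,1],[0.04,0,0,0,0,0,1],[0.026,-0.001,0,0,0,0,1],[0,0,0,0,0,0,1]]'|egrep 'posi|force:'
python3 - <<'E'
from h import *
c=calibration("wrist"); grab_frame("wrist"); find("wrist",["corner","wedge","wedge_back","hotplate"],c)
E
python3 -m inch '[[0,0,0.02,0,0,0,1],[0,0,0.02,0,0,0,1],[0,0,0.01,0,0,0,1],[0,0,0,0,0,0,1]]'|egrep 'posi|force:|width'
```

```text
position: [0.4273, -0.0766, 0.1154]
force: [1.0, -0.3, -0.3]
finger_force: 0.0
position: [0.5368, -0.0753, 0.1142]
force: [-0.6, -0.7, -0.3]
finger_force: 0.0
wrist corner 0.56 [319.5 266.8] [ 0.5327 -0.076 ]
wrist hotplate 0.68 [459.6 120.5] [ 0.6161 -0.1708]
position: [0.5333, -0.0757, 0.0634]
force: [-0.2, -0.7, 1.3]
grip_width: -0.0001
finger_force: 0.0
```

```bash
python3 -m inch '[[0,0,0.003,0,0,0,1],[0,0,0.002,0,0,0,1],[0,0,0,0,0,0,1]]'|egrep 'posi|force:'
python3 -m inch '[[0,0,0.001,0,0,0,1],[0,0,0,0,0,0,1]]'|egrep 'posi|force:'
python3 -m inch '[[0,0,0.001,0,0,0,1],[0,0,0,0,0,0,1]]'|egrep 'posi|force:'
python3 -m inch '[[0,0,0.001,0,0,0,1],[0,0,0,0,0,0,1]]'|egrep 'posi|force:'
```

```text
position: [0.5345, -0.0758, 0.0596]
force: [-0.1, 0.3, -0.8]
finger_force: 0.0
position: [0.5344, -0.0758, 0.0584]
force: [-0.7, -1.1, -0.4]
finger_force: 0.0
position: [0.5343, -0.0757, 0.0572]
force: [-0.3, 0.2, -0.5]
finger_force: 0.0
position: [0.5343, -0.0757, 0.0562]
force: [-0.2, 0.2, 0.2]
finger_force: 0.0
```

```bash
python3 -m inch '[[0,0,0.0005,0,0,0,1],[0,0,0,0,0,0,1]]'|egrep 'posi|force:'
python3 -m inch '[[0,0,0.0005,0,0,0,1],[0,0,0,0,0,0,1]]'|egrep 'posi|force:'
python3 -m inch '[[0,0,0.0005,0,0,0,1],[0,0,0,0,0,0,1]]'|egrep 'posi|force:'
```

```text
position: [0.5343, -0.0757, 0.0558]
force: [-0.2, -0.0, 1.2]
finger_force: 0.7
position: [0.5343, -0.0757, 0.0556]
force: [-3.3, 1.9, 8.6]
finger_force: 4.6
position: [0.5344, -0.0757, 0.0554]
force: [-4.4, 0.5, 16.9]
finger_force: 8.5
```

```bash
python3 -m inch '[[0,0,-0.002,0,0,0,1],[0,0,-0.01,0,0,0,1],[0,0,-0.03,0,0,0,1],[0,0,-0.04,0,0,0,1],[0,0,-0.04,0,0,0,1]]'|egrep 'posi|force:'
python3 -m inch '[[-0.035,0,0,0,0,0,1],[-0.035,0,0,0,0,0,1],[-0.035,0,0,0,0,0,1],[0,0,0,0,0,0,1]]'|egrep 'clock|posi|force:'
python3 - <<'E'
from h import *
c=calibration("wrist"); save("wrist","w4"); find("wrist",["corner","wedge","wedge_back","hotplate"],c)
grab_frame("top"); find("top",["pot","timer","hotplate"])
E
```

```text
position: [0.5339, -0.0757, 0.1786]
force: [1.0, 0.2, 0.4]
finger_force: 0.0
clock: 15.15
position: [0.4255, -0.0762, 0.1774]
force: [0.3, 0.6, -0.6]
finger_force: 0.0
wrist corner 0.91 [314.6  74.5] [ 0.5338 -0.0741]
wrist wedge 0.88 [320.1 126.3] [ 0.4999 -0.0783]
wrist wedge_back 0.89 [319.3 181.7] [ 0.4541 -0.0775]
top timer 0.7 [386.2 313.7] [ 0.395  -0.3456]
top timer 0.57 [351.5 287.3] [ 0.4442 -0.2788]
top hotplate 0.56 [297.8 197.1] [ 0.6245 -0.1687]
```

View pics/w4.png

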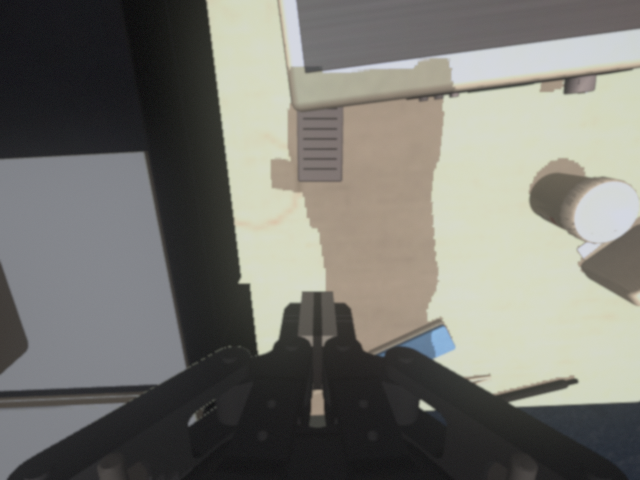

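The wedge back at (320,181) is unchanged after the press. The wedge lies straight under the front-left corner (293,108), and the hotplate, pot and timer are where they were.

```bash
python3 -c "
from workcell import bot; print(bot.job_done())"
```

```text
the job is handed in; nothing more can be done
None
```

I handed the job in at about 15 s on the clock: the front-left corner sank about 4 mm when first pressed, the wedge is now in under the bare foot and held still at about 6 N, and at 17 N the same corner gave only about 0.4 mm, with the hotplate, pot and timer not visibly moved.

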